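Change the label roll on the upright unwinder

ROBOT

A 6-joint arm with a two-finger parallel gripper is mounted at the origin on a cart in front of the work surface, level with it; the furniture and walls round the work are solid. World frame = base frame: x ahead of the robot, y to its left, z up, the work surface at z = 0. Lengths are in m, angles in rad, forces in N, time in s.
With the tool pointing down it reaches from about 0.225 to 0.875 m from the base axis. Payload 3.4 kg.
Tool frame: the origin (TCP) lies at the very end of the fingers, on their centre line; the grasp point (between the pads) lies 19 mm behind it; z points along the fingers, y is the line along which they close (so a half turn about z gives the same grasp; the last joint's range is limited). The gripper opens to 85 mm and grips with 20 to 120 N. Pads are 22 mm wide; open, the fingers measure 114 mm over their backs; the gripper's body (76 mm by 85 mm) begins 54 mm behind the grasp point. The pads swing forward as they close: fully open they stand 13 mm farther back than shut.
Start: joints at [-1.314, 0.276, 1.505, -0, 1.361, -0.121], TCP at [0.212, -0.534, 0.231] pointing down, gripper open.
Joint ranges: [-2.89, 2.89], [-0.75, 2.08], [0.22, 2.7], [-1.18, 4.32], [0.11, 2.71], [-2.7, 2.7]. Speed limits (rad/s): [2.57, 2.57, 3.14, 3.14, 3.14, 3.14].

INTERFACE

Orientations are given as a unit quaternion [w, x, y, z].
In Python, from rig import manip gives the robot as it stands. The module is installed in compiled form; this text tells all that it offers.
- The arm moves only by the tool play_rows, never from a script. Its argument "motion" is a list of rows, each a list of 5 numbers: the shift along the tool's x, y, z in units of 40 mm (1.0 is 40 mm), then the turn about the tool's z in units of 10 degrees (1.0 is 10 degrees), then the finger opening in mm, from 0 to 85.4. A call has 1 to 5 rows; each row is the pose to reach, as a shift and turn from the pose commanded when the call began, along the tool's axes at that moment; what a row does not reach only later rows make up. A row lasts 1/8 s, in which the tool goes at most 62.5 mm and 10.7 degrees, less where a joint would pass 70% of its speed; a pose out of reach is approached as far as the arm can. A call with a gripper value outside its range is refused whole. The fingers move at their own pace and stop on an object; "newtons" is the grip in N (left out, the last holds). Time passes only in rows, so rows that repeat a pose let the fingers close. It gives the time, the measured TCP pose, the force, the opening and the grip force at its end, in the units of the state.
- manip.get_state(): the state, without advancing time (a new reading comes with each control period).
- manip.get_image(name): name is "side" or "top" or "wrist"; returns a dict with "img" (420x560x3 uint8, red, green, blue), "range_z" (420x560 float32, m along the optical axis (not along the pixel's ray), 0 where there is no reading), "fx", "fy", "cx", "cy" (pixels), "R" (3x3) and "t" (3): a world point X has camera coordinates R X + t. Camera axes: x right, y down, z forward; pixel columns grow to the right and rows downward; lengths in m; the calibration is good to about 2 mm. The wrist camera is an equidistant fisheye: a pixel r from the principal point sees the ray r / f radians off the axis. A picture is of the moment at which its call begins.
- manip.sign_off(): hands the job in; it is judged then, once.
The state is a dict: "clock": time; "qpos": joint angles; "qd": joint speeds; "effort": joint torques, N m; "position": TCP position; "ee_rot": TCP orientation; "contact_force": force on the tool from outside, world axes, zero at the start; "moment": the same for the moment, N m; "width": finger opening in m; "gripper_force": force on a finger pad.
Only numpy, scipy, OpenCV 4.12 (cv2) and the standard library are available. Lean on these libraries where they do the work, as an engineer would, in place of code of your own. Each camera call takes 0.05 s, during which the arm holds its last target. There are 200 camera calls.

TASK

The tube-label unwinder has run out: lift the empty core off its spindle and put it in the small empty bin on the right, then lower the full label roll over the spindle, turned so that the notches in its core drop over the two drive pins and it stands fully home on the turntable. Then put the retaining cap over the spindle tip until it rests on the roll's core. Do not let the roll or the cap drop down the spindle, and leave the other things on the bench where they are.

Things in the scene. Friction and masses are not known exactly. Their poses are not given: they have to be found in the camera images.
- unwinder: Fixed grey base with a white top plate of the label unwinder, 230 x 130 mm, its top 28 mm above the worktop. Origin on the spindle axis at worktop level; its x points to the back. It reaches 65 mm in front of the spindle and 165 mm behind it; two guide rollers and a small peel blade, up to 96 mm above the worktop, stand on it 110 mm and more behind the spindle.
- turntable_top (a point): Centre of the upper face of the unwinder's turntable, a 100 mm steel disc that turns about the vertical (z up) with slight friction, 38 mm above the worktop. On its x axis, 16 mm either side of the centre, stand two drive pins, 8 mm thick and 8.5 mm high with tapered tops.
- spindle_tip (a point): Tip of the upright steel spindle on the turntable's axis, 86 mm above turntable_top. The spindle is 20 mm thick up to 10 mm below this point and tapers from there to 10 mm.
- empty_core: Empty grey plastic label core, a tube 40 mm outside, 24 mm bore, 66 mm long; at the start it stands on the turntable over the spindle and pins. Origin at the middle of the tube, on its axis; z along the axis. Two facing notches on its x axis in each end.
- label_roll: Full roll of blank white labels standing upright on the worktop, 60 mm thick, 0.2 to 0.3 kg, on a grey core like the empty one, 66 mm long with 24 mm bore. Origin on the axis at the core's lower end, z up; paper from 8 to 58 mm. Two facing notches, 12 mm wide, 10 mm deep, lie on the x axis in both ends and fit the drive pins (0.12 rad play); resting on the pins it stands 8 mm too high.
- cap: Black plastic retaining cap standing on the worktop, 34 mm high: a flange 52 mm across and 10 mm thick with a round ribbed knob of 32 mm diameter on it, from 10 to 34 mm. A blind 24 mm bore, 26 mm deep, opens in its underside. Origin at the centre of its underside, z up.
- core_bin: Fixed open bin for empty cores, 118 x 172 mm outside and 74 mm high, walls about 5 to 8 mm, floor 3 mm thick. Origin at the centre of its underside, x along the short side, y along the long side.
- timer: Bystander: lab timer, 64 x 64 x 19 mm, origin under its centre.
- marker: Bystander: black marker pen lying flat, 144 mm long along its x, 15 mm thick, origin under its centre.
- petri: Bystander: round petri dish lying flat, 90 mm across, 16 mm high, origin under its centre.
- notes: Bystander: block of sticky notes, 52 x 52 x 12 mm, origin under its centre.
- tubes: Bystander: grey tube rack, 90 x 90 x 47 mm, origin under its centre.
There are look-alikes about, which are no part of the job. Leave any orange or red look-alike of the cap alone.

How it is judged:
On the way, in this order (a step that is already met when the one before it is completed fails the run):
1. the empty core is in the bin (x of empty_core in the frame of core_bin between -0.052 and 0.052 m and y of empty_core in the frame of core_bin between -0.078 and 0.078 m and z of empty_core in the frame of core_bin below 0.06 m), for 0.2 s.
2. the label roll is home on the turntable, its notches over the drive pins (horizontal distance between label_roll and turntable_top below 0.004 m and z of label_roll in the frame of turntable_top below 0.004 m and angle between label_roll's own z axis and vertical below 0.06 rad and angle between the x axis of label_roll and the x axis of turntable_top, either way round below 0.25 rad), for 0.2 s.
At the end, for the whole second after the job is handed in: Empty core in the bin; label roll upright on the turntable, within 4 mm of the spindle axis and of fully down, notches over the drive pins; cap on the spindle, within 4 mm of its axis and of resting on the roll's core, 66 mm above the turntable; all at rest (all of step 1 and all of step 2 and horizontal distance between cap and turntable_top below 0.004 m and z of cap in the frame of turntable_top between 0.062 and 0.07 m and angle between cap's own z axis and vertical below 0.08 rad and linear speed of each of label_roll, cap, empty_core below 0.02 m/s); the robot touches nothing.
It fails at once if the label roll is let drop down the spindle (horizontal distance between label_roll and turntable_top below 0.012 m and z of label_roll in the frame of turntable_top below 0.08 m and linear speed of label_roll above 0.6 m/s).
It fails at once if the cap is let drop onto the spindle (horizontal distance between cap and turntable_top below 0.012 m and z of cap in the frame of turntable_top below 0.09 m and linear speed of cap above 0.6 m/s).
It fails at once if a bystander is shifted by more than 3 cm (distance of any of timer, marker, petri, notes, tubes from where it was at the start of the episode above 0.03 m).
It also fails if it takes over 72 s, if anything falls off the work surface, if the arm or the gripper's body presses on something with over 40 N, if the wrist force passes 120 N, or if a joint passes its speed limit or range.

## Working session

There is one attempt and no reset: what is moved stays moved. The work goes in short steps, Python scripts to look and compute and a tool call to move; the robot and the scene stay as the last step left them, time stands still between calls to the robot, and variables do not carry over. Pictures are saved under pics/ and viewed, at most 10 in all, crops included, and the job is handed in when it is done.

Besides the shell and the picture viewer there is one more tool, called after "Call:" as name(argument=value, ...) on one line, values as JSON. play_rows: Moves the arm, as the interface text tells. Its arguments: {"type":"object","properties":{"motion":{"type":"array","items":{"type":"array","items":{"type":"number"}}},"newtons":{"type":"number"}},"required":["motion"]}

```bash
mkdir -p pics; cat > h.py <<'E'
import numpy as np, cv2
from rig import manip
from scipy.spatial.transform import Rotation as Ro
def cam(n,save=None):
    d=manip.get_image(n)
    if save: cv2.imwrite('pics/'+save,cv2.cvtColor(d['img'],cv2.COLOR_RGB2BGR))
    return d
def cloud(d):
    z=d['range_z'].astype(float); v,u=np.mgrid[0:z.shape[0],0:z.shape[1]]
    P=np.stack([(u-d['cx'])/d['fx']*z,(v-d['cy'])/d['fy']*z,z],-1)
    W=(P-np.array(d['t']))@np.array(d['R'])
    W[z<=0]=np.nan
    return W
def rel(x,y,z,st=None):
    "world target TCP -> tool units"
    st=st or manip.get_state()
    w=st['ee_rot'];R=Ro.from_quat([w[1],w[2],w[3],w[0]]).as_matrix()
    return (R.T@(np.array([x,y,z])-st['position'])/0.04).round(3)
E
python3 - <<'E'
from h import *
import pickle
d=cam('top','top.png');s=cam('side','side.png');w=cam('wrist','wrist.png')
pickle.dump((d,s,w),open('c0.pkl','wb'))
st=manip.get_state();print(st)
for c in (d,s): print(np.array(c['R']).round(3),c['t'],c['fx'],c['cx'],c['cy'])
cv2.imwrite('pics/both.png',cv2.cvtColor(np.vstack([cv2.resize(d['img'],(400,300)),cv2.resize(s['img'],(400,300))]),cv2.COLOR_RGB2BGR))
E
```

```text
{'clock': 0.15, 'qpos': array([-1.31399022e+00,  2.76486736e-01,  1.50583402e+00, -6.15765946e-06,
        1.36069251e+00, -1.21025422e-01]), 'qd': array([ 0.00183183, -0.00050506, -0.00526158, -0.00015789,  0.00069835,
        0.00153683]), 'effort': array([ 1.83014228e-03, -4.17142296e+01, -2.46031433e+01, -1.41263540e-04,
        7.67353107e-03,  1.61511304e-05]), 'position': array([ 0.21200186, -0.53407716,  0.23062062]), 'ee_rot': array([-7.08464008e-04,  9.82208057e-01,  1.87794645e-01, -5.11895151e-05]), 'contact_force': array([0.23325909, 0.26723169, 0.82378681]), 'moment': array([-0.01963111,  0.04389607, -0.03368986]), 'gripper_force': 0.0, 'width': 0.08550028210466129}
[[-0.026 -0.999  0.021]
 [-0.998  0.025 -0.061]
 [ 0.06  -0.023 -0.998]] [0.05905544 0.56682033 1.11370997] 404.09075512786023 277.10117408566185 208.48933879017537
[[-0.818 -0.574  0.022]
 [-0.329  0.436 -0.838]
 [ 0.471 -0.693 -0.546]] [0.50654724 0.2567987  0.82892019] 393.3230437783146 276.46619529566266 213.4759214791451
```

View pics/top.png

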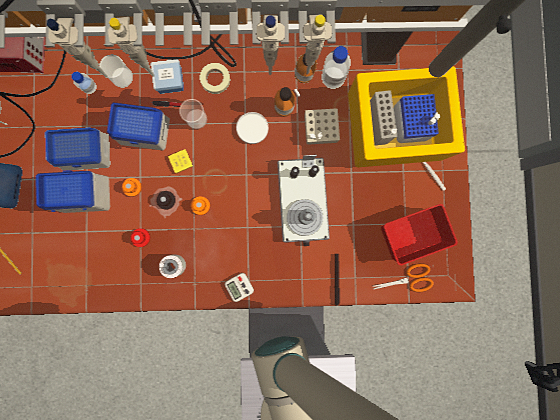

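View pics/side.png

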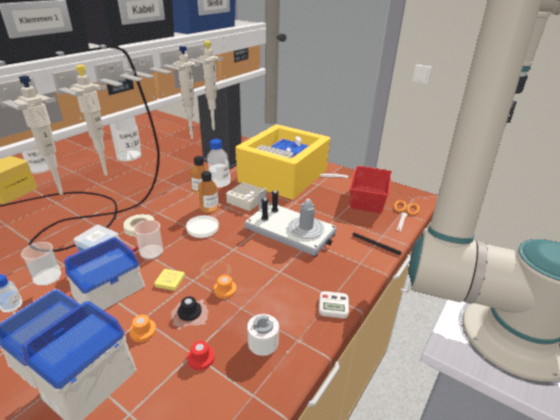

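The top view shows the spindle and core at about (306,217), the red bin at (420,235), the roll at (172,266) and the black cap at (165,200) with orange and red look-alikes around it. Next I measure them from depth.

```bash
cat >> h.py <<'E'
def circ(P):
    A=np.c_[2*P[:,:2],np.ones(len(P))];b=(P[:,:2]**2).sum(1)
    c=np.linalg.lstsq(A,b,rcond=None)[0];return c[0],c[1],np.sqrt(c[2]+c[0]**2+c[1]**2)
E
python3 - <<'E'
from h import *
import pickle
d,s,w=pickle.load(open('c0.pkl','rb'))
W=cloud(d);S=cloud(s)
pts=dict(core=(306,217),bin=(420,235),roll=(172,266),cap=(165,200),timer=(238,288),org=(200,205),red=(140,238),marker=(336,278))
for k,(u,v) in pts.items(): print(k,W[v,u].round(3))
def band(c,r,z0,z1,A):
    q=A.reshape(-1,3);q=q[np.isfinite(q[:,0])]
    return q[(np.hypot(q[:,0]-c[0],q[:,1]-c[1])<r)&(q[:,2]>z0)&(q[:,2]<z1)]
for nm,A in (('top',W),('side',S)):
  for k,r,bands in (('core',.06,[(.03,.046),(.095,.112),(.112,.13)]),('roll',.05,[(.05,.0625),(.0625,.075)]),('cap',.05,[(.003,.015),(.028,.04)]),('bin',.12,[(.065,.085)])):
    u,v=pts[k];c=W[v,u]
    for z0,z1 in bands:
      q=band(c,r,z0,z1,A)
      if len(q): print(nm,k,z0,len(q),q.mean(0).round(4),np.median(q[:,2]).round(4),'min',q.min(0).round(3),'max',q.max(0).round(3), cv2.minAreaRect((q[:,:2]*1000).astype(np.float32)))
q=band(W[150,300],.15,.025,.031,W);print('plate',cv2.minAreaRect((q[:,:2]*1000).astype(np.float32)))
def crop(d,u,v,h,sz): return cv2.resize(d['img'][v-h:v+h,u-h:u+h],(sz,sz),interpolation=cv2.INTER_CUBIC)
im=np.vstack([np.hstack([crop(d,172,266,22,300),crop(d,306,217,22,300)]),np.hstack([crop(s,263,335,22,300),crop(s,308,215,22,300)])])
cv2.imwrite('pics/z1.png',im[...,::-1])
E
```

```text
core [ 0.538 -0.026  0.122]
bin [ 0.484 -0.359  0.005]
roll [0.415 0.343 0.   ]
cap [0.598 0.351 0.037]
timer [0.351 0.158 0.019]
org [0.582 0.257 0.034]
red [0.496 0.42  0.036]
marker [ 0.371 -0.114  0.016]
top core 0.03 1053 [ 0.5389 -0.0266  0.0381] 0.0391 min [ 0.481 -0.084  0.03 ] max [0.598 0.032 0.046] ((539.1298828125, -26.959213256835938), (117.64716339111328, 114.38854217529297), 11.015448570251465)
top core 0.095 120 [ 0.542  -0.03    0.1037] 0.1046 min [ 0.523 -0.051  0.095] max [ 0.56  -0.011  0.11 ] ((541.5215454101562, -31.152332305908203), (39.14693069458008, 36.51696014404297), 87.06304168701172)
top core 0.112 49 [ 0.5416 -0.0297  0.1224] 0.1226 min [ 0.533 -0.039  0.114] max [ 0.551 -0.021  0.129] ((542.216796875, -29.8681640625), (17.907161712646484, 18.081111907958984), 45.53744125366211)
top roll 0.05 254 [0.4198 0.3296 0.0585] 0.0587 min [0.39  0.302 0.05 ] max [0.449 0.361 0.062] ((418.85223388671875, 331.1095275878906), (58.391021728515625, 58.5167350769043), 43.38054656982422)
top roll 0.0625 113 [0.4184 0.3332 0.0665] 0.0666 min [0.394 0.306 0.063] max [0.4
[... 1739 characters left out ...]
ap 0.003 230 [0.5904 0.3664 0.0094] 0.0099 min [0.559 0.324 0.003] max [0.628 0.387 0.015] ((590.5272827148438, 359.997314453125), (63.548095703125, 66.4706039428711), 81.76478576660156)
side cap 0.028 168 [0.5973 0.3614 0.0335] 0.0338 min [0.583 0.344 0.028] max [0.616 0.377 0.037] ((599.5347290039062, 360.4997253417969), (31.733060836791992, 33.4145393371582), 72.39623260498047)
side bin 0.065 269 [ 0.4857 -0.337   0.0712] 0.0721 min [ 0.408 -0.432  0.065] max [ 0.565 -0.24   0.077] ((487.1534423828125, -332.12451171875), (117.93034362792969, 179.2475128173828), 18.455699920654297)
plate ((720.3622436523438, -42.934722900390625), (265.1800231933594, 167.21322631835938), 1.2352526187896729)
```

View pics/z1.png

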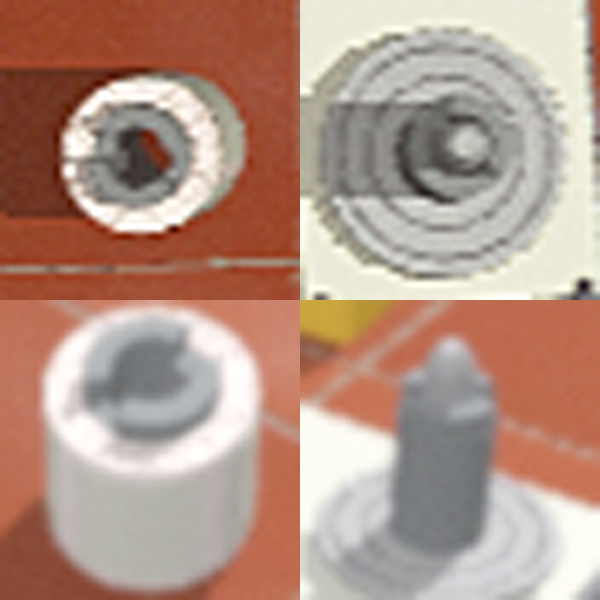

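The roll's notches run roughly left-right in the top crop, at about (80,160) and (170,150). The core stands over the spindle. Spindle is about (0.540,-0.027) and the bin about (0.487,-0.333), with its y axis along the tool y. I'll move above the core.

```bash
python3 -c "
from h import *
print(rel(.54,-.027,.231),rel(.54,-.027,.231)/5)"
```

```text
[ 1.2298e+01 -8.7580e+00  5.0000e-03] [ 2.4596e+00 -1.7516e+00  1.0000e-03]
```

Call:
play_rows(motion=[[12.3, -8.76, 0, 0, 85], [12.3, -8.76, 0, 0, 85], [12.3, -8.76, 0, 0, 85], [12.3, -8.76, 0, 0, 85], [12.3, -8.76, 0, 0, 85]], newtons=30)

```text
clock: 0.78
position: [0.3826, -0.2703, 0.2312]
ee_rot: [0.0, 0.982, 0.188, 0.0]
contact_force: [1.2, 0.3, 0.0]
width: 0.0848
gripper_force: 0.0
```

```bash
python3 -c "
from h import *
print(manip.get_state()['position'],rel(.54,-.027,.231))"
```

```text
[ 0.38256213 -0.27029344  0.23122989] [ 5.9   -4.205  0.006]
```

Call:
play_rows(motion=[[5.9, -4.2, 0, 0, 85], [5.9, -4.2, 0, 0, 85], [5.9, -4.2, 0, 0, 85], [5.9, -4.2, 0, 0, 85], [5.9, -4.2, 0, 0, 85]])

```text
clock: 1.4
position: [0.5402, -0.0262, 0.231]
ee_rot: [-0.0, 0.982, 0.189, 0.0]
contact_force: [0.8, -0.6, 0.0]
width: 0.085
gripper_force: 0.0
```

```bash
python3 - <<'E'
from h import *
st=manip.get_state();print(st['position'],st['ee_rot'])
d=cam('wrist','w1.png');print(np.array(d['R']).round(3),d['t'],d['fx'],d['cx'],d['cy'], d['range_z'][::60,::80].round(3))
C=-np.array(d['R']).T@d['t'];print(C)
E
```

```text
[ 0.5402206  -0.02620294  0.23101714] [-2.02345260e-04  9.82004450e-01  1.88857664e-01  4.05346482e-05]
[[ 0.372 -0.928 -0.001]
 [-0.892 -0.357  0.278]
 [-0.258 -0.102 -0.961]] [-0.22511017  0.4359501   0.51582337] 325.19226210127806 281.6156958906117 208.17501540590894 [[0.268 0.31  0.316 0.321 0.32  0.287 0.295]
 [0.324 0.305 0.339 0.341 0.256 0.338 0.285]
 [0.35  0.356 0.36  0.362 0.332 0.36  0.269]
 [0.309 0.378 0.378 0.34  0.341 0.379 0.378]
 [1.381 0.404 0.401 0.403 0.374 0.401 0.403]
 [1.473 1.464 0.104 0.426 0.425 0.107 0.427]
 [1.075 0.092 0.068 0.08  0.079 0.068 0.091]]
[ 6.05636087e-01 -3.50025964e-04  3.74173276e-01]
```

View pics/w1.png

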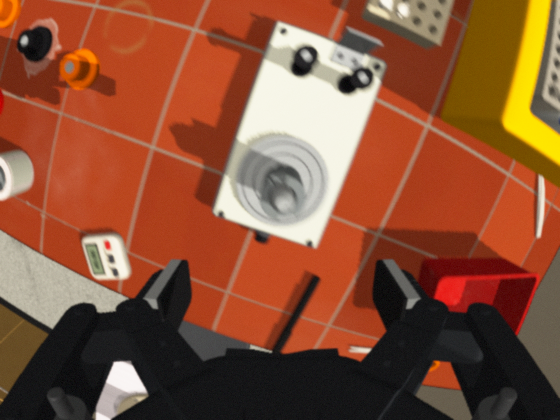

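The wrist view shows the core and spindle at (283,195), the unwinder plate, the black cap at (35,42), the roll at (10,175) and the bin at (485,290). I'll refine the spindle axis with fisheye depth.

```bash
cat >> h.py <<'E'
def wcloud(d):
    z=d['range_z'].astype(float); v,u=np.mgrid[0:z.shape[0],0:z.shape[1]]
    a=(u-d['cx'])/d['fx'];b=(v-d['cy'])/d['fy'];r=np.hypot(a,b)+1e-9
    k=np.tan(np.minimum(r,1.5))/r*z
    P=np.stack([a*k,b*k,z],-1);W=(P-np.array(d['t']))@np.array(d['R']);W[z<=0]=np.nan
    return W
def band(A,c,r,z0,z1):
    q=A.reshape(-1,3);q=q[np.isfinite(q[:,0])]
    return q[(np.hypot(q[:,0]-c[0],q[:,1]-c[1])<r)&(q[:,2]>z0)&(q[:,2]<z1)]
def mec(q):
    (x,y),r=cv2.minEnclosingCircle((q[:,:2]*1000).astype(np.float32));return round(x,1),round(y,1),round(r,1),len(q),np.median(q[:,2]).round(4)
E
python3 - <<'E'
from h import *
W=wcloud(cam('wrist'))
for r,z0,z1 in ((.03,.1,.108),(.03,.11,.12),(.03,.1205,.128),(.055,.034,.042),(.03,.05,.095)): print(z0,mec(band(W,(.54,-.027),r,z0,z1)))
q=band(W,(.42,.335),.045,.05,.063);print('roll',mec(q))
q=band(W,(.6,.357),.03,.03,.04);print('cap',mec(q))
q=band(W,(.57,-.04),.25,.026,.030);print('plate',cv2.minAreaRect((q[:,:2]*1000).astype(np.float32)))
print(rel(.54,-.027,.066))
E
```

```text
0.1 (540.3, -28.6, 20.0, 854, np.float64(0.1045))
0.11 (540.4, -28.5, 10.0, 170, np.float64(0.1171))
0.1205 (540.4, -28.6, 8.1, 272, np.float64(0.1238))
0.034 (540.6, -28.5, 50.4, 4786, np.float64(0.0385))
0.05 (540.2, -28.5, 20.2, 511, np.float64(0.0857))
roll (418.6, 330.9, 29.8, 547, np.float64(0.058))
cap (599.2, 357.6, 17.3, 345, np.float64(0.0347))
plate ((641.753662109375, -120.37428283691406), (337.4163818359375, 319.9617004394531), 2.780123233795166)
[-0.041  0.034  4.118]
```

Call:
play_rows(motion=[[-0.02, 0.06, 1.5, 0, 85], [-0.02, 0.06, 2.9, 0, 85], [-0.02, 0.06, 4.1, 0, 85], [-0.02, 0.06, 4.1, 0, 20], [-0.02, 0.06, 4.1, 0, 20]], newtons=30)

```text
clock: 2.12
position: [0.5405, -0.0322, 0.0688]
ee_rot: [0.001, 0.982, 0.188, 0.001]
contact_force: [0.5, -0.2, 0.3]
width: 0.0509
gripper_force: 0.0
```

Call:
play_rows(motion=[[0, 0, 0, 0, 20], [0, 0, 0, 0, 20], [0, 0, 0, 0, 20], [0, 0, -0.3, 0, 20], [0, 0, -1.0, 0, 20]])

```text
clock: 2.75
position: [0.5394, -0.0308, 0.1077]
ee_rot: [-0.0, 0.982, 0.188, 0.0]
contact_force: [1.9, 1.9, -2.5]
width: 0.0395
gripper_force: 31.1
```

Call:
play_rows(motion=[[0, 0, -0.8, 0, 20], [0, 0, -1.8, 0, 20], [0, 0, -2.5, 0, 20], [0, 0, -2.5, 0, 20]])

```text
clock: 3.25
position: [0.5414, -0.0325, 0.211]
ee_rot: [0.002, 0.982, 0.188, 0.004]
contact_force: [0.3, -0.1, -1.5]
width: 0.0392
gripper_force: 31.3
```

```bash
python3 -c "
from h import *
s=manip.get_state();print(s['position'],s['width'],rel(.487,-.333,.208),rel(.487,-.333,.035))
W=cloud(cam('side'));print(mec(band(W,(.54,-.03),.03,.13,.3)));q=band(W,s['position'],.022,.13,.3);print(q.min(0))"
```

```text
[ 0.54138444 -0.0324724   0.21099754] 0.03921569700827251 [-4.036  6.481  0.086] [-4.063  6.457  4.411]
(538.7, -29.5, 29.0, 391, np.float64(0.2189))
[ 0.52171862 -0.05323697  0.17977195]
```

Call:
play_rows(motion=[[-4.05, 6.47, 0, 0, 20], [-4.05, 6.47, 0, 0, 20], [-4.05, 6.47, 0, 0, 20], [-4.05, 6.47, 0, 0, 20], [-4.05, 6.47, 0.4, 0, 20]])

```text
clock: 3.92
position: [0.4836, -0.3344, 0.191]
ee_rot: [0.001, 0.982, 0.187, 0.0]
contact_force: [0.3, -1.1, -0.3]
width: 0.0389
gripper_force: 31.3
```

```bash
python3 -c "
from h import *
s=manip.get_state();print(s['position'],s['width'],rel(.487,-.333,.035))"
```

```text
[ 0.48357302 -0.33444667  0.19100956] 0.038869978383796105 [ 0.093 -0.009  3.9  ]
```

Call:
play_rows(motion=[[0.1, 0, 1.4, 0, 20], [0.1, 0, 2.8, 0, 20], [0.1, 0, 3.8, 0, 20], [0.1, 0, 3.85, 0, 20], [0.1, 0, 3.85, 0, 56]])

```text
clock: 4.55
position: [0.4873, -0.33, 0.0365]
ee_rot: [-0.001, 0.982, 0.188, -0.001]
contact_force: [0.4, 0.1, 1.1]
width: 0.0548
gripper_force: 0.0
```

Call:
play_rows(motion=[[0, 0, 0, 0, 56], [0, 0, 0, 0, 56], [0, 0, 0, 0, 56], [0, 0, -1.4, 0, 56], [0, 0, -2.9, 0, 60]])

```text
clock: 5.18
position: [0.4874, -0.3298, 0.154]
ee_rot: [-0.001, 0.982, 0.188, -0.001]
contact_force: [1.3, -1.3, -0.1]
width: 0.0601
gripper_force: 0.0
```

Call:
play_rows(motion=[[0, 0, -1.5, 0, 85], [0, 0, -2, 0, 85]])

```text
clock: 5.42
position: [0.4895, -0.3314, 0.2386]
ee_rot: [0.003, 0.982, 0.188, 0.003]
contact_force: [0.4, -0.8, -0.2]
width: 0.0853
gripper_force: 0.0
```

```bash
python3 - <<'E'
from h import *
W=wcloud(cam('wrist'));print(mec(band(W,(.487,-.333),.045,.03,.09)))
d=cam('top');W=cloud(d);q=band(W,(.487,-.333),.05,.01,.1);print(mec(q))
# pins
q=band(W,(.5404,-.0285),.035,.041,.06);print(q.round(4))
s=manip.get_state();print(s['position'],rel(.42,.335,.26),rel(.5,0,.26))
E
```

```text
(486.8, -329.1, 20.3, 1156, np.float64(0.0684))
(488.0, -336.3, 45.0, 278, np.float64(0.0592))
[[ 5.719e-01 -1.760e-02  4.130e-02]
 [ 5.714e-01 -3.400e-02  4.250e-02]
 [ 5.712e-01 -4.220e-02  4.290e-02]
 [ 5.693e-01 -9.200e-03  4.330e-02]
 [ 5.692e-01 -1.190e-02  4.360e-02]
 [ 5.690e-01 -2.020e-02  4.260e-02]
 [ 5.688e-01 -3.120e-02  4.230e-02]
 [ 5.666e-01 -1.200e-02  4.150e-02]
 [ 5.663e-01 -2.290e-02  4.190e-02]
 [ 5.655e-01 -5.020e-02  4.350e-02]
 [ 5.635e-01 -2.280e-02  4.270e-02]
 [ 5.634e-01 -2.550e-02  4.280e-02]
 [ 5.633e-01 -3.380e-02  4.160e-02]
 [ 5.628e-01 -5.020e-02  4.210e-02]
 [ 5.611e-01 -1.180e-02  4.160e-02]
 [ 5.610e-01 -1.450e-02  4.170e-02]
 [ 5.608e-01 -1.710e-02  4.370e-02]
 [ 5.608e-01 -1.990e-02  4.330e-02]
 [ 5.608e-01 -2.270e-02  4.190e-02]
 [ 5.605e-01 -2.800e-02  4.410e-02]
 [ 5.604e-01 -3.070e-02  4.440e-02]
 [ 5.603e-01 -4.180e-02  4.280e-02]
 [ 5.602e-01 -4.740e-02  4.220e-02]
 [ 5.600e-01 -4.990e-02  4.480e-02]
 [ 5.582e-01 -1.160e-02  4.390e-02]
 [ 5.582e-01 -1.720e-02  4.160e-02]
 [ 5.580e-01 -1.970e-02  4.410e-02]
 [ 5.577e-01 -2.210e-02  4.840e-0
[... 3422 characters left out ...]

 [ 5.169e-01 -2.700e-02  4.150e-02]
 [ 5.168e-01 -2.950e-02  4.370e-02]
 [ 5.167e-01 -3.510e-02  4.190e-02]
 [ 5.164e-01 -4.590e-02  4.370e-02]
 [ 5.147e-01 -5.000e-03  4.100e-02]
 [ 5.146e-01 -7.600e-03  4.290e-02]
 [ 5.145e-01 -1.320e-02  4.190e-02]
 [ 5.144e-01 -1.580e-02  4.350e-02]
 [ 5.143e-01 -2.140e-02  4.140e-02]
 [ 5.139e-01 -3.490e-02  4.340e-02]
 [ 5.138e-01 -4.030e-02  4.430e-02]
 [ 5.137e-01 -4.610e-02  4.100e-02]
 [ 5.114e-01 -2.680e-02  4.130e-02]
 [ 5.112e-01 -3.500e-02  4.110e-02]
 [ 5.110e-01 -4.290e-02  4.420e-02]
 [ 5.088e-01 -2.400e-02  4.170e-02]
 [ 5.087e-01 -2.670e-02  4.110e-02]]
[ 0.48921689 -0.33123755  0.23698848] [  4.54  -16.115  -0.667] [ 3.308 -7.593 -0.614]
```

```bash
python3 -c "
from h import *
print(rel(.44,.03,.25))"
```

```text
[ 2.19  -8.845 -0.376]
```

Call:
play_rows(motion=[[2.2, -8.85, -0.3, 0, 85], [2.2, -8.85, -0.3, 0, 85], [2.2, -8.85, -0.3, 0, 85], [2.2, -8.85, -0.3, 0, 85], [2.2, -8.85, -0.3, 0, 85]])

```text
clock: 6.15
position: [0.4447, -0.0187, 0.2421]
ee_rot: [-0.001, 0.982, 0.187, -0.001]
contact_force: [0.7, 0.1, 0.1]
width: 0.085
gripper_force: 0.0
```

Call:
play_rows(motion=[[0.25, -1.0, 0, 0, 85], [0.25, -1.0, 0, 0, 85], [0.25, -1.0, 0, 0, 85]])

```text
clock: 6.52
position: [0.4403, 0.0198, 0.2426]
ee_rot: [0.0, 0.982, 0.188, -0.001]
contact_force: [-0.3, -1.2, 0.2]
width: 0.0848
gripper_force: 0.0
```

```bash
cat >> h.py <<'E'
def ang(q,c):
    v=q[:,:2]-c; e=np.exp(2j*np.arctan2(v[:,1],v[:,0])).mean(); return np.degrees(np.angle(e)/2),abs(e)
E
python3 - <<'E'
from h import *
d=cam('wrist','w2.png');W=wcloud(d);c=np.array((.5404,-.0285))
t=band(W,c,.055,.034,.0415);print('table',mec(t))
q=band(W,c,.0225,.0435,.06);v=q[:,:2]-c;q=q[np.hypot(*v.T)>.0125]
a=np.degrees(np.arctan2(*(q[:,:2]-c).T[::-1]));print(len(q),ang(q,c),np.histogram(a,bins=np.arange(-180,181,20)))
print(mec(band(W,c,.03,.12,.13)))
# roll
q=band(W,(.4186,.333),.045,.05,.0625);print('paper',mec(q));q2=band(W,(.4186,.333),.045,.063,.07);print('corering',mec(q2))
s=manip.get_state();print(s['position'],rel(.4186,.332,.25))
uv=np.argwhere(np.hypot(W[...,0]-c[0],W[...,1]-c[1])<.05)
v0,u0=uv.min(0);v1,u1=uv.max(0);i1=cv2.resize(d['img'][v0:v1,u0:u1],(390,390),interpolation=2)
uv=np.argwhere((np.hypot(W[...,0]-.4186,W[...,1]-.332)<.04)&(W[...,2]>.05))
v0,u0=uv.min(0);v1,u1=uv.max(0);print(v0,v1,u0,u1)
i2=cv2.resize(d['img'][v0:v1,u0:u1],(390,390),interpolation=2)
cv2.imwrite('pics/z2.png',np.hstack([i1,i2])[...,::-1])
E
```

```text
table (540.4, -28.5, 50.5, 5547, np.float64(0.0385))
76 (np.float64(33.65734601925048), np.float64(0.9697559453470662)) (array([ 1, 35,  2,  0,  0,  0,  0,  0,  0,  0, 26, 12,  0,  0,  0,  0,  0,
        0]), array([-180, -160, -140, -120, -100,  -80,  -60,  -40,  -20,    0,   20,
         40,   60,   80,  100,  120,  140,  160,  180]))
(540.2, -28.1, 8.5, 279, np.float64(0.1233))
paper (417.6, 333.8, 30.9, 993, np.float64(0.0583))
corering (417.1, 333.3, 20.8, 343, np.float64(0.0665))
[0.44059762 0.01934244 0.24277572] [ 2.368 -7.469 -0.185]
90 138 21 57
```

View pics/z2.png

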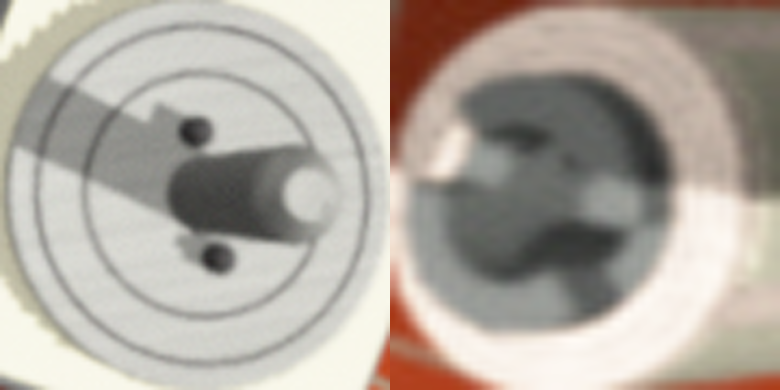

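The left crop shows the pins as dark dots at (196,131) and (217,258). The roll's notches are at the upper left and lower right. Moving above the roll.

Call:
play_rows(motion=[[2.35, -7.5, 0, 0, 85], [2.35, -7.5, 0, 0, 85], [2.35, -7.5, 0, 0, 85], [2.35, -7.5, 0, 0, 85], [2.35, -7.5, 0, 0, 85]])

```text
clock: 7.2
position: [0.4186, 0.3325, 0.2431]
ee_rot: [0.0, 0.982, 0.187, 0.0]
contact_force: [1.0, 0.0, 0.4]
width: 0.0851
gripper_force: 0.0
```

Call:
play_rows(motion=[[0, 0, 0, 0, 85], [0, 0, 0, 0, 85]])

```text
clock: 7.45
position: [0.4182, 0.3306, 0.2427]
ee_rot: [0.001, 0.982, 0.187, -0.001]
contact_force: [-0.4, -0.5, -0.1]
width: 0.0849
gripper_force: 0.0
```

```bash
python3 - <<'E'
from h import *
d=cam('wrist','w3.png');W=wcloud(d);c=(.4176,.333)
p=band(W,c,.045,.05,.0625);print('paper',mec(p));q=band(W,c,.03,.0635,.07);m=mec(q);print('ring',m)
C=np.array(m[:2])/1000
# gaps in ring radius 13..19 at the top; project ring samples through height 0.066
r=q[(np.hypot(*(q[:,:2]-C).T)>.013)];a=np.degrees(np.arctan2(*(r[:,:2]-C).T[::-1]))
h,b=np.histogram(a,bins=np.arange(-180,181,10));print(list(zip(b[:-1],h)))
s=manip.get_state();print(s['position'],rel(*C,.25))
uv=np.argwhere((np.hypot(W[...,0]-C[0],W[...,1]-C[1])<.032)&(W[...,2]>.05))
v0,u0=uv.min(0);v1,u1=uv.max(0)
cv2.imwrite('pics/z3.png',cv2.resize(d['img'][v0:v1,u0:u1],(400,400),interpolation=2)[...,::-1])
# colour-based: pins from w2? recheck
E
```

```text
paper (417.3, 334.6, 30.5, 1693, np.float64(0.0584))
ring (417.2, 334.4, 20.2, 620, np.float64(0.0666))
[(np.int64(-180), np.int64(18)), (np.int64(-170), np.int64(19)), (np.int64(-160), np.int64(21)), (np.int64(-150), np.int64(19)), (np.int64(-140), np.int64(21)), (np.int64(-130), np.int64(0)), (np.int64(-120), np.int64(0)), (np.int64(-110), np.int64(0)), (np.int64(-100), np.int64(0)), (np.int64(-90), np.int64(12)), (np.int64(-80), np.int64(21)), (np.int64(-70), np.int64(17)), (np.int64(-60), np.int64(18)), (np.int64(-50), np.int64(19)), (np.int64(-40), np.int64(20)), (np.int64(-30), np.int64(21)), (np.int64(-20), np.int64(20)), (np.int64(-10), np.int64(23)), (np.int64(0), np.int64(22)), (np.int64(10), np.int64(23)), (np.int64(20), np.int64(19)), (np.int64(30), np.int64(21)), (np.int64(40), np.int64(23)), (np.int64(50), np.int64(1)), (np.int64(60), np.int64(0)), (np.int64(70), np.int64(0)), (np.int64(80), np.int64(0)), (np.int64(90), np.int64(15)), (np.int64(100), np.int64(20)), (np.int64(110), np.int64(20)), (np.int64(120), np.int64(20)), (np.int64(130), np.int64(20)), (np.int64(140), np.int64(19)), (np.int64(150), np.int64(18)), (np.int64(160), np.int64(20)), (np.int64(170), np.int64(19))]
[0.41820839 0.33015769 0.2429911 ] [ 0.015 -0.108 -0.175]
```

View pics/z3.png

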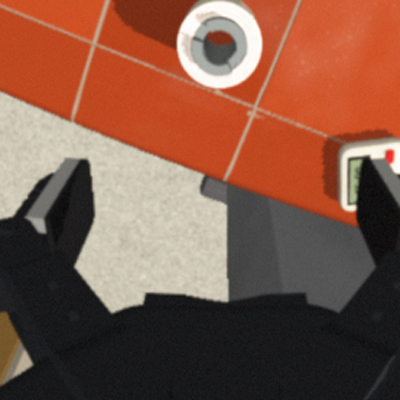

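The picture shows the roll below the fingers with notch gaps in the depth at about -109° and 71°. The pins are at about 33°, so the roll needs roughly a -38° world turn. Grasping the roll now.

Call:
play_rows(motion=[[0, -0.1, 1.5, 0, 85], [0, -0.1, 3.0, 0, 85], [0, -0.1, 4.4, 0, 85], [0, -0.1, 5.4, 0, 85], [0, -0.1, 5.52, 0, 85]])

```text
clock: 8.12
position: [0.4148, 0.3324, 0.0205]
ee_rot: [0.001, 0.982, 0.186, -0.003]
contact_force: [0.1, -1.0, 0.1]
width: 0.0846
gripper_force: 0.0
```

Call:
play_rows(motion=[[0, 0, 0, 0, 45], [0, 0, 0, 0, 45], [0, 0, 0, 0, 45], [0, 0, 0, 0, 45], [0, 0, 0, 0, 45]], newtons=50)

```text
clock: 8.75
position: [0.418, 0.336, 0.025]
ee_rot: [-0.0, 0.982, 0.188, 0.002]
contact_force: [1.9, -2.2, 7.3]
width: 0.058
gripper_force: 54.9
```

Call:
play_rows(motion=[[0, 0, -0.4, 0, 45], [0, 0, -1.5, 0, 45], [0, 0, -3.0, 0, 45], [0, 0, -4.0, 0, 45], [0, 0, -4.0, 0, 45]])

```text
clock: 9.38
position: [0.4179, 0.337, 0.1868]
ee_rot: [-0.002, 0.982, 0.188, 0.004]
contact_force: [0.9, 0.5, -3.4]
width: 0.0581
gripper_force: 55.0
```

```bash
python3 - <<'E'
from h import *
s=manip.get_state();p=s['position'];print(p,s['qpos'],rel(.5404,-.0285,.19,s))
for n in ('top','wrist','side'):
    d=cam(n);W=wcloud(d) if n=='wrist' else cloud(d)
    q=band(W,p,.033,.1,.25);print(n,len(q),q.min(0).round(4),q.max(0).round(4))
E
```

```text
[0.41790599 0.33696225 0.18682164] [5.48798461e-01 2.43457691e-01 1.66534854e+00 2.16195456e-04
 1.22379009e+00 1.74143380e+00] [-0.526  9.622 -0.101]
top 149 [0.3902 0.3041 0.1712] [0.4489 0.3442 0.2273]
wrist 19601 [0.3862 0.3041 0.167 ] [0.446  0.3698 0.2496]
side 657 [0.385  0.3042 0.1641] [0.4372 0.3664 0.2491]
```

Call:
play_rows(motion=[[-0.52, 9.62, 0, 0, 45], [-0.52, 9.62, 0, 0, 45], [-0.52, 9.62, 0, 0, 45], [-0.52, 9.62, 0, 0, 45], [-0.52, 9.62, 0, 0, 45]])

```text
clock: 10.15
position: [0.5146, 0.0375, 0.1805]
ee_rot: [-0.001, 0.982, 0.188, -0.002]
contact_force: [1.1, 0.7, -2.5]
width: 0.0585
gripper_force: 55.2
```

Call:
play_rows(motion=[[-0.12, 1.8, 0, 1, 45], [-0.12, 1.8, 0, 2, 45], [-0.12, 1.8, 0, 3, 45], [-0.12, 1.8, 0, 3.85, 45], [-0.12, 1.8, 0, 3.85, 45]])

```text
clock: 10.78
position: [0.5364, -0.0293, 0.1806]
ee_rot: [-0.0, 0.989, -0.146, -0.002]
contact_force: [0.0, 0.2, -2.0]
width: 0.0585
gripper_force: 55.4
```

```bash
cat > m.py <<'E'
from h import *
s=manip.get_state();p=s['position'];print(p,s['ee_rot'].round(4),'rel',rel(.5404,-.0285,p[2],s))
d=cam('wrist','w4.png');W=wcloud(d)
q=band(W,p,.05,.15,.24);h,b=np.histogram(q[:,2],bins=30);print([(round(x,3),n) for x,n in zip(b,h) if n>300])
top=p[2]-.0226+.066
for k in range(1):
    q=band(W,p,.03,top-.004,top+.005);q=q[np.hypot(*(q[:,:2]-p[:2]).T)<.024]
    m=mec(q);print('ring',m,'in-hand offset mm',np.array(m[:2])-p[:2]*1000)
    C=np.array(m[:2])/1000
    r=q[np.hypot(*(q[:,:2]-C).T)>.0135];a=np.sort(np.degrees(np.arctan2(*(r[:,:2]-C).T[::-1])))
    g=np.diff(np.r_[a,a[0]+360]);i=np.argsort(g)[-4:];print([(a[j].round(1),g[j].round(1),(a[j]+g[j]/2).round(1)) for j in i])
E
python3 m.py
```

```text
[ 0.53635085 -0.02934551  0.18061631] [-1.000e-04  9.893e-01 -1.458e-01 -2.200e-03] rel [ 0.091 -0.049 -0.   ]
[(np.float64(0.189), np.int64(341)), (np.float64(0.192), np.int64(421)), (np.float64(0.194), np.int64(444)), (np.float64(0.197), np.int64(496)), (np.float64(0.199), np.int64(515)), (np.float64(0.202), np.int64(579)), (np.float64(0.204), np.int64(601)), (np.float64(0.207), np.int64(677)), (np.float64(0.21), np.int64(1101)), (np.float64(0.212), np.int64(6625)), (np.float64(0.215), np.int64(1763)), (np.float64(0.217), np.int64(786)), (np.float64(0.22), np.int64(2756)), (np.float64(0.222), np.int64(1815)), (np.float64(0.23), np.int64(408)), (np.float64(0.232), np.int64(524)), (np.float64(0.235), np.int64(505)), (np.float64(0.237), np.int64(1506))]
ring (536.0, -29.4, 20.6, 3751, np.float64(0.222)) in-hand offset mm [-0.35085317 -0.05448626]
[(np.float64(161.9), np.float64(1.1), np.float64(162.5)), (np.float64(163.1), np.float64(1.2), np.float64(163.7)), (np.float64(-166.9), np.float64(40.2), np.float64(-146.8)), (np.float64(12.4), np.float64(41.2), np.float64(33.0))]
```

Call:
play_rows(motion=[[0.1, -0.05, 0.3, 0, 45], [0.1, -0.05, 0.6, 0, 45], [0.1, -0.05, 0.6, 0, 45], [0.1, -0.05, 0.6, 0, 45]])

```text
clock: 11.32
position: [0.5421, -0.0287, 0.1586]
ee_rot: [0.0, 0.989, -0.146, -0.0]
contact_force: [0.1, 0.1, -2.1]
width: 0.0586
gripper_force: 55.4
```

```bash
python3 m.py | grep -v '^\[(np.float64(0.1'; python3 m.py | grep ring;  python3 - <<'E'
from h import *
W=cloud(cam('side'));p=(.5404,-.0285)
print(mec(band(W,p,.035,.12,.2)), band(W,p,.031,.11,.2).min(0))
q=band(W,p,.022,.0435,.06);v=q[:,:2]-p;q=q[np.hypot(*v.T)>.0125];print('pins',ang(q,p),len(q))
E
```

```text
[ 0.54205721 -0.02865905  0.15861732] [ 0.000e+00  9.892e-01 -1.464e-01 -1.000e-04] rel [-0.041  0.008  0.   ]
ring (541.5, -28.4, 20.6, 3754, np.float64(0.2)) in-hand offset mm [-0.55721022  0.25905464]
[(np.float64(162.7), np.float64(1.2), np.float64(163.3)), (np.float64(51.8), np.float64(1.6), np.float64(52.6)), (np.float64(-166.0), np.float64(40.3), np.float64(-145.8)), (np.float64(11.2), np.float64(40.6), np.float64(31.5))]
ring (541.6, -28.9, 20.3, 3768, np.float64(0.2004)) in-hand offset mm [-0.63049452 -0.19120795]
(536.5, -27.3, 34.0, 537, np.float64(0.1771)) [ 0.51137602 -0.05928414  0.11059593]
pins (np.float64(39.54524909193792), np.float64(0.5618047341214781)) 8
```

Call:
play_rows(motion=[[-0.03, 0, 0.2, 0, 45], [-0.03, 0, 0.6, 0, 45], [-0.03, 0, 1.0, 0, 45], [-0.03, 0, 1.4, 0, 45], [-0.03, 0, 1.7, 0, 45]])

```text
clock: 12.1
position: [0.5405, -0.0283, 0.0898]
ee_rot: [0.0, 0.989, -0.147, -0.0]
contact_force: [0.2, -0.5, -3.0]
width: 0.0585
gripper_force: 55.4
```

Call:
play_rows(motion=[[0, 0, 0.15, 0, 45], [0, 0, 0.3, 0, 45], [0, 0, 0.4, 0, 45], [0, 0, 0.48, 0, 45], [0, 0, 0.54, 0, 45]])

```text
clock: 12.72
position: [0.541, -0.0284, 0.0692]
ee_rot: [0.0, 0.989, -0.147, 0.0]
contact_force: [-0.2, -0.1, -2.7]
width: 0.0583
gripper_force: 55.4
```

```bash
sed -i "s/,.15,.24)/,.08,.2)/; s/^q=band.*h,b.*$//" m.py; python3 m.py; python3 -c "
from h import *
print(manip.get_state()['contact_force'])"
```

```text
[ 0.5410294  -0.0283603   0.06915699] [ 1.000e-04  9.892e-01 -1.465e-01  2.000e-04] rel [-0.014  0.008 -0.   ]
ring (540.4, -28.7, 20.6, 4196, np.float64(0.1107)) in-hand offset mm [-0.62940437 -0.33969683]
[(np.float64(163.4), np.float64(1.2), np.float64(164.0)), (np.float64(-127.9), np.float64(1.3), np.float64(-127.3)), (np.float64(-168.1), np.float64(40.2), np.float64(-148.0)), (np.float64(12.8), np.float64(41.0), np.float64(33.3))]
[-0.46149265  0.45234425 -2.22342708]
```

Call:
play_rows(motion=[[0, 0, 0.06, 0, 45], [0, 0, 0.12, 0, 45], [0, 0, 0.17, 0, 45], [0, 0, 0.17, 0, 45]])

```text
clock: 13.28
position: [0.5409, -0.0284, 0.063]
ee_rot: [0.0, 0.989, -0.147, 0.0]
contact_force: [-1.3, 0.5, 4.0]
width: 0.0588
gripper_force: 55.9
```

```bash
python3 m.py
```

```text
[ 0.54088732 -0.02835529  0.06300727] [ 1.000e-04  9.892e-01 -1.465e-01  1.000e-04] rel [-0.011  0.007 -0.   ]
ring (540.5, -28.2, 20.5, 3639, np.float64(0.1046)) in-hand offset mm [-0.38731593  0.155291  ]
[(np.float64(135.9), np.float64(1.6), np.float64(136.7)), (np.float64(-167.0), np.float64(39.7), np.float64(-147.1)), (np.float64(11.0), np.float64(42.1), np.float64(32.0)), (np.float64(139.7), np.float64(51.6), np.float64(165.5))]
```

Home: the ring top is at 0.1046 with contact. Release and lift.

Call:
play_rows(motion=[[0, 0, 0, 0, 80], [0, 0, 0, 0, 85], [0, 0, 0, 0, 85], [0, 0, 0, 0, 85], [0, 0, -0.5, 0, 85]])

```text
clock: 13.95
position: [0.5396, -0.0281, 0.0812]
ee_rot: [-0.0, 0.989, -0.147, -0.002]
contact_force: [0.7, -0.1, 0.7]
width: 0.0848
gripper_force: 0.0
```

Call:
play_rows(motion=[[0, 0, -1.5, 0, 85], [0, 0, -3.0, 0, 85], [0, 0, -3.8, 0, 85], [0, 0, -3.8, 0, 85]])

```text
clock: 14.45
position: [0.5426, -0.0286, 0.2374]
ee_rot: [0.0, 0.989, -0.146, 0.003]
contact_force: [-0.1, -0.1, -0.5]
width: 0.0851
gripper_force: 0.0
```

```bash
python3 - <<'E'
from h import *
W=wcloud(cam('wrist'));c=(.5404,-.0285)
q=band(W,c,.025,.1,.109);C=mec(q);print('core',C);print('paper',mec(band(W,c,.04,.09,.0985)));print('tip',mec(band(W,c,.02,.115,.13)))
W=cloud(cam('top'));print('cap',mec(band(W,(.6,.357),.03,.028,.04)))
print(manip.get_state()['position'],rel(.5992,.3576,.21))
E
```

```text
core (539.8, -28.1, 20.2, 841, np.float64(0.1046))
paper (539.8, -28.3, 30.5, 2047, np.float64(0.0964))
tip (540.7, -28.5, 9.8, 411, np.float64(0.122))
cap (600.5, 355.4, 17.1, 120, np.float64(0.0356))
[ 0.54035964 -0.02825219  0.23376259] [-1.388 -9.659  0.593]
```

Call:
play_rows(motion=[[-1.39, -9.66, 0, 0, 62], [-1.39, -9.66, 0, 0, 62], [-1.39, -9.66, 0, 0, 62], [-1.39, -9.66, 0, 0, 62], [-1.39, -9.66, 0, 0, 62]])

```text
clock: 15.18
position: [0.5871, 0.2822, 0.2317]
ee_rot: [0.001, 0.989, -0.147, -0.002]
contact_force: [0.3, -0.2, 1.1]
width: 0.0623
gripper_force: 0.0
```

Call:
play_rows(motion=[[-0.28, -1.96, 0.5, 0, 62], [-0.28, -1.96, 1.2, 0, 62], [-0.28, -1.96, 2.0, 0, 62], [-0.28, -1.96, 2.0, 0, 62]])

```text
clock: 15.68
position: [0.5968, 0.3578, 0.1486]
ee_rot: [0.003, 0.989, -0.146, -0.005]
contact_force: [-0.2, -0.7, 0.3]
width: 0.0616
gripper_force: 0.0
```

```bash
python3 - <<'E'
from h import *
d=cam('wrist','w5.png');W=wcloud(d)
m=mec(band(W,(.599,.357),.03,.029,.04));print('knob',m);print('flange',mec(band(W,(.599,.357),.032,.006,.014)))
s=manip.get_state();print(s['position'],s['qpos'][5],rel(m[0]/1e3,m[1]/1e3,.013))
E
```

```text
knob (599.4, 358.7, 17.1, 1247, np.float64(0.0346))
flange (599.6, 358.9, 26.2, 1232, np.float64(0.0106))
[0.59848717 0.35815788 0.15134103] 2.304616136460991 [ 0.033 -0.034  3.458]
```

View pics/w5.png

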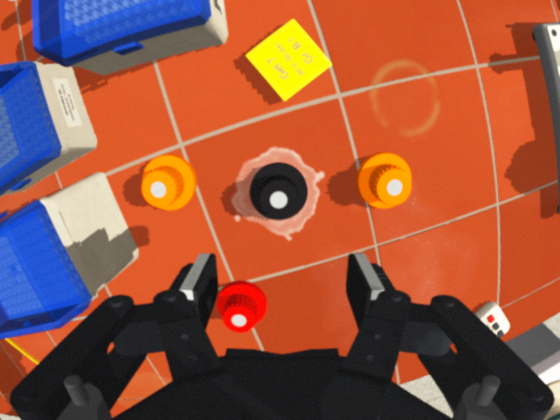

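The black cap is at (278,190) on a spill stain. The orange caps at (168,183) and (385,180) are clear of the finger paths. Grasping the cap.

Call:
play_rows(motion=[[0.03, -0.03, 1.4, 0, 62], [0.03, -0.03, 2.6, 0, 62], [0.03, -0.03, 3.3, 0, 62], [0.03, -0.03, 3.44, 0, 62], [0.03, -0.03, 3.44, 0, 62]])

```text
clock: 16.35
position: [0.6027, 0.3598, 0.0182]
ee_rot: [-0.001, 0.989, -0.147, 0.001]
contact_force: [0.8, -0.0, 0.6]
width: 0.062
gripper_force: 0.0
```

Call:
play_rows(motion=[[0, 0, 0, 0, 15], [0, 0, 0, 0, 15], [0, 0, 0, 0, 15], [0, 0, 0, 0, 15], [0, 0, 0, 0, 15]], newtons=50)

```text
clock: 16.98
position: [0.6026, 0.36, 0.019]
ee_rot: [-0.001, 0.989, -0.146, 0.002]
contact_force: [-0.8, -1.0, 6.2]
width: 0.0301
gripper_force: 49.8
```

Call:
play_rows(motion=[[0, 0, -0.2, 0, 15], [0, 0, -0.8, 0, 15], [0, 0, -2.2, 0, 15], [0, 0, -3.7, 0, 15], [0, 0, -4.5, 0, 15]])

```text
clock: 17.6
position: [0.6025, 0.3604, 0.2013]
ee_rot: [-0.002, 0.989, -0.146, 0.002]
contact_force: [0.6, 0.9, -0.5]
width: 0.0299
gripper_force: 49.7
```

```bash
python3 - <<'E'
from h import *
s=manip.get_state();p=s['position'];W=wcloud(cam('wrist'))
print(p,s['width'],mec(band(W,(.599,.357),.03,.004,.05)))
print('flange',mec(band(W,p,.032,p[2]-.02,p[2]+.004)))
S=cloud(cam('side'));q=band(S,p,.032,.08,p[2]+.003);print(q.min(0),q.max(0))
print(rel(.5404,-.0285,p[2],s))
E
```

```text
[0.60252656 0.36036573 0.20129588] 0.029943183009838874 (0.0, 0.0, 0.0, 0, np.float64(nan))
flange (602.0, 360.3, 25.8, 2766, np.float64(0.1929))
[0.57449305 0.33748387 0.18559947] [0.62317577 0.38915945 0.20420501]
[ 1.331  9.755 -0.033]
  return _methods._mean(a, axis=axis, dtype=dtype,
  ret = ret.dtype.type(ret / rcount)
```

Call:
play_rows(motion=[[1.33, 9.75, 0, 0, 15], [1.33, 9.75, 0, 0, 15], [1.33, 9.75, 0, 0, 15], [1.33, 9.75, 0, 0, 15], [1.33, 9.75, 0, 0, 15]])

```text
clock: 18.32
position: [0.5505, 0.0493, 0.1951]
ee_rot: [0.0, 0.989, -0.146, -0.001]
contact_force: [1.0, -0.4, -1.6]
width: 0.0298
gripper_force: 49.8
```

Call:
play_rows(motion=[[0.29, 2.05, 0.3, 0, 15], [0.29, 2.05, 0.7, 0, 15], [0.29, 2.05, 1.0, 0, 15], [0.29, 2.05, 1.0, 0, 15]])

```text
clock: 18.82
position: [0.5382, -0.0298, 0.155]
ee_rot: [-0.0, 0.989, -0.147, -0.002]
contact_force: [-0.7, -0.0, -0.8]
width: 0.0301
gripper_force: 49.9
```

```bash
cat > m2.py <<'E'
from h import *
for _ in range(3):
    d=cam('wrist');s=manip.get_state();p=s['position'];W=wcloud(d)
    q=band(W,p,.032,p[2]-.013,p[2]-.004);m=mec(q)
    n=np.linalg.lstsq(np.c_[q[:,:2],np.ones(len(q))],q[:,2],rcond=None)[0]
    f=rel(p[0]+.5404-m[0]/1e3,p[1]-.0285-m[1]/1e3,.104-(m[4]-.0103)+p[2],s)
    print(p,'flange',m,'tilt',n[:2].round(3),'move',f)
E
python3 m2.py
```

```text
[ 0.53908521 -0.02962235  0.1559237 ] flange (537.2, -29.7, 25.8, 2202, np.float64(0.1464)) tilt [-0.059  0.018] move [ 0.069 -0.052  0.802]
[ 0.53964349 -0.02956349  0.15657687] flange (538.8, -30.0, 25.6, 2194, np.float64(0.1474)) tilt [-0.056  0.019] move [ 0.028 -0.047  0.828]
[ 0.539927   -0.029637    0.15697704] flange (539.1, -29.7, 25.8, 2195, np.float64(0.1481)) tilt [-0.059  0.019] move [ 0.022 -0.038  0.845]
```

Call:
play_rows(motion=[[0.03, -0.04, 0, 0, 15], [0.03, -0.04, 0.15, 0, 15], [0.03, -0.04, 0.3, 0, 15], [0.03, -0.04, 0.4, 0, 15], [0.03, -0.04, 0.4, 0, 15]])

```text
clock: 19.6
position: [0.5407, -0.0296, 0.1402]
ee_rot: [0.0, 0.989, -0.147, -0.001]
contact_force: [-0.4, 0.5, -0.5]
width: 0.0304
gripper_force: 49.9
```

```bash
python3 m2.py
```

```text
[ 0.54091375 -0.02960685  0.140502  ] flange (540.2, -29.6, 25.7, 2202, np.float64(0.1317)) tilt [-0.061  0.019] move [-0.003 -0.028  0.435]
[ 0.5411034  -0.02963536  0.14074133] flange (540.5, -29.8, 25.7, 2193, np.float64(0.1319)) tilt [-0.058  0.019] move [-0.012 -0.03   0.44 ]
[ 0.54119876 -0.02966802  0.14084658] flange (540.3, -29.8, 25.8, 2203, np.float64(0.1322)) tilt [-0.059  0.018] move [-0.007 -0.032  0.447]
```

Call:
play_rows(motion=[[-0.01, -0.03, 0.1, 0, 15], [-0.01, -0.03, 0.2, 0, 15], [-0.01, -0.03, 0.3, 0, 15], [-0.01, -0.03, 0.37, 0, 15], [-0.01, -0.03, 0.4, 0, 15]])

```text
clock: 20.38
position: [0.541, -0.0283, 0.1245]
ee_rot: [0.0, 0.989, -0.147, -0.0]
contact_force: [-0.9, -0.5, -0.4]
width: 0.0296
gripper_force: 49.9
```

Call:
play_rows(motion=[[0, 0, 0.04, 0, 15], [0, 0, 0.07, 0, 15], [0, 0, 0.07, 0, 15]])

```text
clock: 20.75
position: [0.5413, -0.0283, 0.123]
ee_rot: [0.0, 0.989, -0.147, 0.001]
contact_force: [-1.4, 0.5, 4.4]
width: 0.0297
gripper_force: 50.5
```

```bash
python3 m2.py
```

```text
[ 0.54128799 -0.02832539  0.12293349] flange (540.7, -28.5, 25.7, 2200, np.float64(0.1145)) tilt [-0.061  0.019] move [-0.007  0.002  0.005]
[ 0.54128714 -0.02830672  0.12295379] flange (540.7, -28.6, 25.7, 2200, np.float64(0.1144)) tilt [-0.058  0.018] move [-0.008 -0.     0.002]
[ 0.54130102 -0.02834055  0.12296691] flange (541.2, -28.6, 25.6, 2182, np.float64(0.1145)) tilt [-0.062  0.018] move [-0.02   0.003  0.005]
```

The cap is resting on the core with contact. Open, lift and check.

Call:
play_rows(motion=[[0, 0, 0, 0, 60], [0, 0, 0, 0, 70], [0, 0, 0, 0, 70], [0, 0, -0.5, 0, 70], [0, 0, -1.2, 0, 70]])

```text
clock: 21.52
position: [0.5403, -0.0282, 0.1695]
ee_rot: [0.0, 0.989, -0.147, -0.001]
contact_force: [0.4, 0.5, 0.3]
width: 0.0703
gripper_force: 0.0
```

Call:
play_rows(motion=[[0, 0, -1.5, 0, 70], [0, 0, -2, 0, 70], [0, 0, -2, 0, 70], [0, 0, -2, 0, 70]])

```text
clock: 22.02
position: [0.5402, -0.0282, 0.2485]
ee_rot: [-0.0, 0.989, -0.147, -0.001]
contact_force: [-0.3, -0.8, -0.2]
width: 0.0698
gripper_force: 0.0
```

```bash
python3 - <<'E'
from h import *
for n in ('wrist','top'):
    d=cam(n,'end_%s.png'%n);W=wcloud(d) if n=='wrist' else cloud(d);c=(.5404,-.0285)
    q=band(W,c,.032,.109,.119);f=np.linalg.lstsq(np.c_[q[:,:2],np.ones(len(q))],q[:,2],rcond=None)[0]
    print(n,'flange',mec(q),f[:2],'knob',mec(band(W,c,.02,.132,.145)),'paper',mec(band(W,c,.04,.09,.0985)),'core',mec(band(W,(.487,-.33),.03,.055,.08)))
print(manip.get_state()['contact_force'])
E
```

```text
wrist flange (538.7, -27.6, 26.2, 1262, np.float64(0.1145)) [-0.00730105  0.00279741] knob (538.5, -27.9, 17.4, 1284, np.float64(0.1385)) paper (540.0, -28.2, 30.3, 664, np.float64(0.0964)) core (487.5, -328.1, 20.5, 620, np.float64(0.0665))
top flange (0.0, 0.0, 0.0, 0, np.float64(nan)) [0. 0.] knob (0.0, 0.0, 0.0, 0, np.float64(nan)) paper (533.5, -1.9, 1.3, 2, np.float64(0.0953)) core (487.3, -330.8, 20.4, 157, np.float64(0.069))
[-0.86734917 -0.48821032 -0.53826087]
  return _methods._mean(a, axis=axis, dtype=dtype,
  ret = ret.dtype.type(ret / rcount)
```

View pics/end_wrist.png

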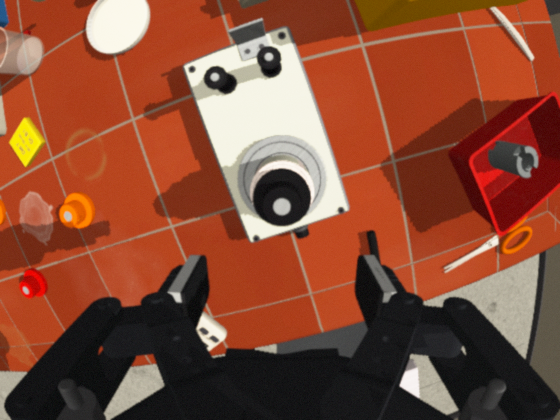

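The cap sits level on the roll at (282,200), about 2 mm off the axis. The core stands in the red bin at (512,158) and the bystanders look untouched.

```bash
python3 -c "
from rig import manip
print(manip.sign_off())"
```

```text
the job is handed in; nothing more can be done
None
```

The job is handed in: the empty core is standing in the bin, the roll is home over the drive pins, and the cap rests on the roll's core about 2 mm off the spindle axis; no verdict came back at hand-in.

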